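# Lay the microscope stand on its back on the cork rest

## Robot

A 7-joint arm with a two-finger parallel gripper is mounted at the origin on the work surface. World frame = base frame: x ahead of the robot, y to its left, z up, the work surface at z = 0. Lengths are in m, angles in rad, forces in N, time in s.
With the tool pointing down it reaches from about 0.4 to 0.85 m from the base axis. Payload 4.4 kg.
Tool frame: the origin (TCP) lies on the centre line of the jaws, within the pads' length; the fingertips stand 11 mm ahead of it and the grasp point (between the pads) lies 8 mm behind it; z points along the fingers, y is the direction in which the jaws open and shut (so a half turn about z gives the same grasp; the last joint's range is limited). The gripper opens to 94 mm and grips with 3 to 60 N. Pads are 16 mm wide; open, the fingers measure 119 mm over their backs; the gripper's body (75 mm by 177 mm) begins 78 mm behind the grasp point.
Start: joints at [-1.202, 0.628, 0.038, 1.517, -0.027, 0.996, -0.02], TCP at [0.274, 0.59, 0.189] pointing down, gripper open.
Joint ranges: [-3.06, 3.06], [-0.37, 2.12], [-1.25, 1.32], [0.18, 2.47], [-1.1, 4.24], [0.23, 1.98], [-2.94, 2.94]. Speed limits (rad/s): [2.57, 2.57, 3.14, 3.14, 3.14, 3.14, 3.14].

## Interface

Orientations are given as a rotation vector (axis times angle).
In Python, from cell import manip gives the robot as it stands.
- The arm moves only by the tool carry_out, never from a script. Its argument "steps" is a list of rows, each a list of 7 numbers: the shift along the tool's x, y, z in cm, then the turn, a rotation vector about the tool's x, y, z in rad, then the closure, from 0 (fully open) to 1 (shut). A call has exactly 10 rows; each row shifts and turns the commanded pose from where the row before left it, along the tool's axes as they then stand; what a row does not reach is not made up. A row lasts 1/12 s, in which the tool goes at most 41.7 mm and 7.16 degrees, less where a joint would pass 70% of its speed; a pose out of reach is approached as far as the arm can. A call is refused whole if a number of a shift passes 4.17 or a number of a turn 0.125, either way. A call with a gripper value outside its range is refused whole. The fingers move at their own pace and stop on an object; "force" is the grip in N (left out, the last holds). Time passes only in rows, so rows that do not move let the fingers close, or fill a call up. It gives the time, the measured TCP pose, the force and the opening at its end, in the units of the state.
- manip.get_state(): the state, without advancing time (a new reading comes with each control period).
- manip.camera(name): name is "scene" or "side" or "wrist"; returns (picture, depth): 400x640x3 uint8, blue, green, red; 400x640 float32, m along the optical axis (not along the pixel's ray), 0 where there is no reading.
- manip.camera_params(name): a dict with "intrinsics" (3x3 intrinsics, pixels), "R" (3x3) and "t" (3): a world point X has camera coordinates R X + t. Camera axes: x right, y down, z forward; pixel columns grow to the right and rows downward; lengths in m; the calibration is good to about 2 mm. A picture is of the moment at which its call begins: read the wrist's pose just before it. camera_params takes no time and is no camera call; for the wrist camera it gives the pose at the moment of the call.
- manip.hand_in(): hands the job in, once; it reports no verdict.
Trained networks look in the newest picture that a camera, given by its name, has taken for a name from the list of things; names that differ only in an ending like _2 or _b are one class to them, and where a whole thing is asked for, a point or a joint stands for the part that bears it (a point fixed in the world has none). Each returns a list of dicts, best first, with "score" (0 to 1); they miss things now and then, are a little off and sometimes report something else, mostly with a low value. They report only what shows in the picture. A call takes as long as a camera call. They do not tell look-alikes from the thing itself.
- manip.find_in(camera, target): "location" ([x, y, z] in m, in world coordinates, good to about 4 mm: the middle of the surface that is visible of it).
- manip.place_of(camera, target): "location" ([x, y, z] in m, in world coordinates, good to about 4 mm: a listed point, or the origin of a listed thing).
The state is a dict: "time": time; "q": joint angles; "qd": joint speeds; "effort": joint torques, N m; "eef_pos": TCP position; "tcp_rot": TCP orientation; "wrist_force": force on the tool from outside, world axes, zero at the start; "moment": the same for the moment, N m; "width": opening from 0.0 (shut) to 1.0 (fully open).
Only numpy, scipy, OpenCV 4.12 (cv2) and the standard library are available. Lean on these libraries where they do the work, as an engineer would, in place of code of your own. Each camera call takes 0.05 s, during which the arm holds its last target. There are 200 camera calls.

## Task

Lay the bench-microscope stand over on its back, away from the robot, so that its column lies on the cork roll of the wooden rest behind it and the underside of its base is laid open. Use only light fingertip pushes: tip it over the rear edge of its base, which stays down on the bench, never pinch, lift or carry it, and ease it all the way down to the cork instead of letting it drop. Then let go of it completely, and leave the things standing around where they are.

Things in the scene. Friction and masses are not known exactly. Their poses are not given: they have to be found in the camera images.
- stand: Bench-microscope stand without its head, loose, 0.55 to 0.92 kg, upright before the rest; friction on the bench 0.5 to 0.7. Origin: centre of the base's underside; x runs from the toe to the rear edge, towards the rest, roughly away from the robot; z up the column. White base 90 (x) x 110 (y) x 10 mm; aluminium column 24 (x) x 40 (y) mm from x = +15 to +39 mm, top at z = 179 mm.
- inner_corner (a point): Where the column's flat front face (facing toe and robot) meets the base's upper face: stand x = +15, y = 0, z = 10 mm. The base lies open for 60 mm in front of it and rises as the stand tips back; fingertips spanning this corner, one on the column and one on the base, push the stand over and hold it back on the way down. Rubbing down the column below z = 40 mm can jam.
- mass_centre (a point): Centre of mass of the stand (within 3 mm): 36 mm up and 36 mm before the rear edge. So it balances on its rear edge at about 45 degrees of tilt, falls back upright if let go short of that, and falls over by itself beyond it.
- heel (a point): Middle of the bottom rear edge of the stand's base (stand x = +45 mm, z = 0): the edge it tips over, 6 mm behind the column's flat back face. It must stay down on the bench.
- column_top (a point): Centre of the top of the stand's column, on its black cap (stand x = +27 mm, z = 179 mm). Below it two black focus knobs 24 mm across stick out of the column's sides, to y = +-42 mm at z = 140 mm.
- rest: Fixed wooden block 56 (x) x 170 (y) x 18 mm high with a cork roll, 28 mm across and 160 mm long, let into its top along y; crest 28 mm above the bench. Origin: centre of its underside; x points away from the stand. The stand's rear edge starts 95 to 130 mm before the origin; rear edge on the bench and column on the cork give a tilt of about 77 to 80 degrees.
- lens_head: Bystander: the microscope's black lens barrel with an aluminium band, 38 mm across, 100 mm high, standing loose; origin at the centre of its underside.
- jar: Bystander: glass jar with a brass lid and knob, 62 mm across, 70 mm high, loose; origin at the centre of its underside.
- brush_pot: Bystander: white pot of brushes, 60 mm across, pot 70 mm and brushes 165 mm high, loose; origin at the centre of its underside.
Things that resemble listed ones, but are neither listed nor needed, are in the scene too. Several things look just like the stand: the one meant starts farthest to the robot's left. There is more than one size of the rest; the job needs the largest.

How it is judged:
By the outcome, as a careful person would: the job done as asked, in the order asked, and still so for the second after the job is handed in, with the robot touching nothing.
It also fails if it takes over 53 s, if anything falls off the work surface, if the arm or the gripper's body presses on something with over 40 N, if the wrist force passes 120 N, or if a joint passes its speed limit or range.

## Working session

There is one attempt and no reset: what is moved stays moved. The work goes in short steps, Python scripts to look and compute and a tool call to move; the robot and the scene stay as the last step left them, time stands still between calls to the robot, and variables do not carry over. Pictures are saved under pics/ and viewed, about 8 in all and at most 12, crops included, and the job is handed in when it is done.

Besides the shell and the picture viewer there is one more tool, called after "Request:" as name([rows], argument=value, ...), one row to a line, values as JSON. carry_out: Moves the arm, as the interface text tells. Its arguments: {"type":"object","properties":{"steps":{"type":"array","items":{"type":"array","items":{"type":"number"}}},"force":{"type":"number"}},"required":["steps"]}

```bash
ls; mkdir -p pics; python3 - <<'E'
from cell import manip
import cv2,numpy as np
for c in ["scene","side"]:
    p,d=manip.camera(c); cv2.imwrite(f"pics/{c}0.png",p)
    for t in ["stand","inner_corner","heel","column_top","rest","lens_head","jar","brush_pot"]:
        print(c,t,[(round(r["score"],2),np.round(r["location"],3).tolist()) for r in manip.place_of(c,t)])
s=manip.get_state();print(s)
E
```

```text
pics
scene stand [(0.75, [0.398, -0.155, -0.0]), (0.68, [0.505, 0.007, 0.004]), (0.64, [0.617, -0.349, -0.002])]
scene inner_corner [(0.76, [0.518, 0.013, 0.009]), (0.68, [0.633, -0.347, 0.013]), (0.56, [0.404, -0.14, 0.012])]
scene heel [(0.91, [0.54, 0.019, 0.002]), (0.86, [0.66, -0.348, 0.003]), (0.75, [0.412, -0.114, -0.004])]
scene column_top [(0.97, [0.646, -0.352, 0.181]), (0.94, [0.528, 0.018, 0.182]), (0.7, [0.406, -0.132, 0.175]), (0.37, [0.7, -0.142, -0.004])]
scene rest [(0.85, [0.649, 0.057, -0.001]), (0.8, [0.811, 0.014, -0.002]), (0.67, [0.724, 0.246, 0.0]), (0.35, [0.511, 0.013, 0.034])]
scene lens_head [(0.85, [0.556, 0.239, -0.002])]
scene jar [(0.88, [0.701, -0.144, -0.004])]
scene brush_pot [(0.7, [0.579, -0.175, 0.001])]
side stand [(0.76, [0.4, -0.155, -0.005]), (0.64, [0.617, -0.346, 0.002]), (0.55, [0.502, 0.003, -0.0])]
side inner_corner [(0.85, [0.518, 0.01, 0.006]), (0.7, [0.406, -0.141, 0.012]), (0.64, [0.633, -0.344, 0.011])]
side heel [(0.86, [0.414, -0.113, -0.003]), (0.73, [0.548, 0.016, -0.002]), (0.69, [0.662, -0.345, -0.006])]
side column_top [(0.9,
[... 289 characters left out ...]
rush_pot [(0.69, [0.578, -0.175, -0.001])]
{'time': 0.9, 'q': array([-1.20176826,  0.62834736,  0.03855247,  1.51736258, -0.02699881,
        0.99631116, -0.01999189]), 'qd': array([ 0.00098729, -0.00022853,  0.00051203,  0.00057496, -0.00096561,
       -0.00103578, -0.00046509]), 'effort': array([-6.12749591e-04, -5.49576116e+01,  1.14348046e+00, -1.86940044e+01,
       -5.21895115e-02,  1.57610496e-02,  1.37818819e-05]), 'eef_pos': array([0.27383467, 0.58954857, 0.18862553]), 'tcp_rot': array([6.77744499e-01, 3.06760500e+00, 1.42733515e-04]), 'wrist_force': array([ 0.40351889,  1.13082301, -0.90573388]), 'moment': array([-0.02399376,  0.00653345, -0.04927339]), 'width': 0.9990308785107846}
```

View pics/scene0.png

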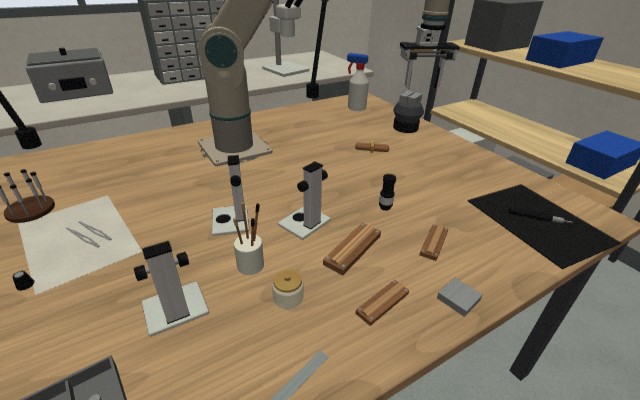

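View pics/side0.png

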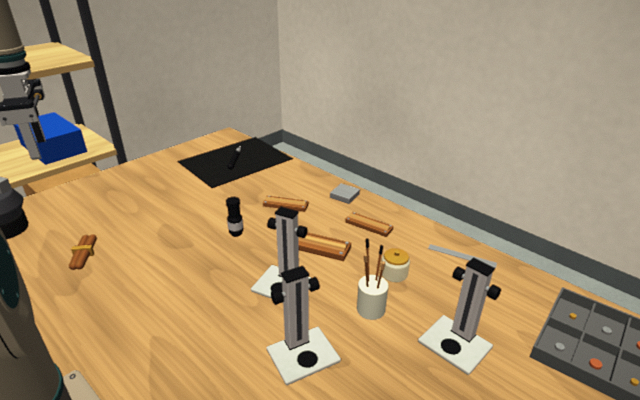

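```bash
cat > h.py <<'E'
import numpy as np
from scipy.spatial.transform import Rotation as Ro
from cell import manip
S=0.090
O=np.array([.503,.006]); PSI=.33
def frame():
    u=np.array([np.cos(PSI),np.sin(PSI),0]); return u,np.cross([0,0,1],u)
def tool(th,P,zc,gap=0,dz=0):
    """TCP pose for stand tilt th, tool pitch P (deg), column fingertip at stand height zc, gap before the face (m)"""
    u,v=frame(); k=np.array([0,0,1.]); t,p=np.radians([th,P])
    heel=np.r_[O,0]+.045*u
    a,b=-.030-gap,zc
    tip=heel+(a*np.cos(t)+b*np.sin(t))*u+(b*np.cos(t)-a*np.sin(t)+dz)*k
    y=np.sin(p)*u+np.cos(p)*k; z=np.cos(p)*u-np.sin(p)*k
    return tip-S/2*y-.011*z, np.column_stack([v,y,z])
def rows(p0,R0,p1,R1,n=10):
    """equal tool-frame rows (cm, rad) from pose 0 to pose 1"""
    r=Ro.from_matrix(R0.T@R1).as_rotvec()/n
    M=sum(Ro.from_rotvec(r*i).as_matrix() for i in range(n))
    return np.round(np.r_[np.linalg.solve(M,R0.T@(p1-p0))*100,r],3).tolist()
def now():
    s=manip.get_state(); return s,s["eef_pos"],Ro.from_rotvec(s["tcp_rot"]).as_matrix()
E
python3 - <<'E'
from h import *
s,p,R=now(); t=tool(0,90,.25,.05)
print(t[0]); print(rows(p,R,*t,n=20))
E
```

```text
[ 0.42731661 -0.01992344  0.261     ]
[-2.824, -1.566, -0.362, 0.0, -0.0, 0.04]
```

Request:
carry_out([
  [-2.8,-1.55,-0.4,0,0,0.04,0.31],
  [-2.8,-1.55,-0.4,0,0,0.04,0.31],
  [-2.8,-1.55,-0.4,0,0,0.04,0.31],
  [-2.8,-1.55,-0.4,0,0,0.04,0.31],
  [-2.8,-1.55,-0.4,0,0,0.04,0.31],
  [-2.8,-1.55,-0.4,0,0,0.04,0.31],
  [-2.8,-1.55,-0.4,0,0,0.04,0.31],
  [-2.8,-1.55,-0.4,0,0,0.04,0.31],
  [-2.8,-1.55,-0.4,0,0,0.04,0.31],
  [-2.8,-1.55,-0.4,0,0,0.04,0.31],
])

```text
time: 1.73
eef_pos: [0.4128, 0.3019, 0.2289]
tcp_rot: [1.277, 2.87, 0.001]
wrist_force: [0.5, -1.6, 0.4]
width: 0.691
```

Request:
carry_out([
  [-2.8,-1.55,-0.4,0,0,0.04,0.31],
  [-2.8,-1.55,-0.4,0,0,0.04,0.31],
  [-2.8,-1.55,-0.4,0,0,0.04,0.31],
  [-2.8,-1.55,-0.4,0,0,0.04,0.31],
  [-2.8,-1.55,-0.4,0,0,0.04,0.31],
  [-2.8,-1.55,-0.4,0,0,0.04,0.31],
  [-2.8,-1.55,-0.4,0,0,0.04,0.31],
  [-2.8,-1.55,-0.4,0,0,0.04,0.31],
  [-2.8,-1.55,-0.4,0,0,0.04,0.31],
  [-2.8,-1.55,-0.4,0,0,0.04,0.31],
])

```text
time: 2.57
eef_pos: [0.4282, -0.0157, 0.269]
tcp_rot: [1.821, 2.559, 0.001]
wrist_force: [0.8, 0.1, -0.4]
width: 0.693
```

```bash
python3 - <<'E'
from h import *
import cv2
s,p,R=now(); print(s["time"],p,R.round(3),s["width"],s["q"].round(2)); C=manip.camera_params("wrist")
im,d=manip.camera("wrist"); cv2.imwrite("pics/w1.png",im)
for t in ["stand","inner_corner","heel","column_top","rest"]:
    print(t,[(round(r["score"],2),np.round(r["location"],3).tolist()) for r in manip.place_of("wrist",t)])
np.savez("w1.npz",im=im,d=d,K=C["intrinsics"],R=C["R"],t=C["t"])
# world points
K=C["intrinsics"]; v,u=np.mgrid[:400,:640]
X=np.stack([(u-K[0,2])/K[0,0]*d,(v-K[1,2])/K[1,1]*d,d],-1).reshape(-1,3)
W=(X-C["t"])@C["R"]; W=W[d.ravel()>0]
near=W[np.linalg.norm(W[:,:2]-O,axis=1)<.09]
for a,b in [(.005,.014),(.05,.125),(.17,.185)]:
    q=near[(near[:,2]>a)&(near[:,2]<b)]
    if len(q)>50:
        r=cv2.minAreaRect((q[:,:2]*1000).astype(np.float32)); print(a,b,len(q),r, q.mean(0))
E
```

```text
2.5667 [ 0.42815406 -0.01571479  0.26904245] [[-0.328  0.945  0.001]
 [ 0.945  0.328  0.   ]
 [-0.     0.001 -1.   ]] 0.6934913675337451 [-0.35  0.22  0.39  1.99 -0.1   0.95  0.43]
stand [(0.8, [0.401, -0.158, -0.005]), (0.59, [0.501, 0.009, 0.0])]
inner_corner [(0.73, [0.514, 0.012, 0.011]), (0.57, [0.406, -0.145, 0.01]), (0.52, [0.55, 0.234, -0.001])]
heel [(0.8, [0.415, -0.116, 0.004]), (0.74, [0.54, 0.019, 0.001])]
column_top [(0.78, [0.525, 0.015, 0.176])]
rest [(0.95, [0.649, 0.055, 0.002]), (0.93, [0.732, 0.246, -0.002]), (0.9, [0.809, 0.018, 0.001])]
0.005 0.014 4724 ((500.5873107910156, 6.479484558105469), (89.94068145751953, 110.39496612548828), 17.77350425720215) [0.49393065 0.00778362 0.00999129]
0.05 0.125 721 ((516.2708129882812, 17.04098892211914), (44.069400787353516, 18.76972770690918), 79.06202697753906) [0.51526583 0.01616101 0.09027931]
0.17 0.185 1564 ((526.4439086914062, 15.082756042480469), (26.955123901367188, 42.428680419921875), 17.717317581176758) [0.5254232  0.01551154 0.17870005]
```

View pics/w1.png

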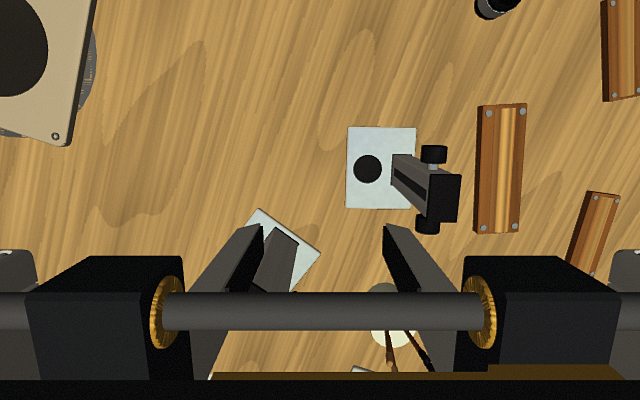

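```bash
sed -i 's/^O=.*/O=np.array([.5006,.0065]); PSI=.310/' h.py; python3 - <<'E'
from h import *
s,p,R=now(); t=tool(0,88,.118,.02); print(rows(p,R,*t))
for w in [(0,88,.118,-.003)]: 
    t2=tool(*w); print(rows(*t,*t2)); 
E
```

```text
[-0.039, 0.222, 1.414, -0.003, -0.0, 0.003]
[0.0, 0.23, 0.008, 0.0, 0.0, 0.0]
```

Request:
carry_out([
  [-0.04,0.22,1.41,-0.003,0,0.003,0.31],
  [-0.04,0.22,1.41,-0.003,0,0.003,0.31],
  [-0.04,0.22,1.41,-0.003,0,0.003,0.31],
  [-0.04,0.22,1.41,-0.003,0,0.003,0.31],
  [-0.04,0.22,1.41,-0.003,0,0.003,0.31],
  [-0.04,0.22,1.41,-0.003,0,0.003,0.31],
  [-0.04,0.22,1.41,-0.003,0,0.003,0.31],
  [-0.04,0.22,1.41,-0.003,0,0.003,0.31],
  [-0.04,0.22,1.41,-0.003,0,0.003,0.31],
  [-0.04,0.22,1.41,-0.003,0,0.003,0.31],
])

```text
time: 3.7
eef_pos: [0.4524, -0.0086, 0.1269]
tcp_rot: [1.843, 2.523, 0.039]
wrist_force: [-0.2, -0.1, -0.5]
width: 0.688
```

```bash
python3 - <<'E'
from h import *
import cv2
s,p,R=now(); print(p,tool(0,88,.118,.02)[0],s["width"],s["q"].round(2),s["wrist_force"])
t=tool(0,88,.118,-.001); print(rows(p,R,*t))
im,d=manip.camera("side"); cv2.imwrite("pics/s2.png",cv2.resize(im[180:400,180:440],None,fx=2.5,fy=2.5))
E
```

```text
[ 0.45236365 -0.00859408  0.12687433] [ 0.45264383 -0.00886168  0.12742282] 0.6883564889923125 [-0.25  0.45  0.3   2.15 -0.27  0.55  0.56] [-0.22491533 -0.10874249 -0.51352742]
[-0.003, 0.212, 0.001, -0.001, -0.0, -0.0]
```

View pics/s2.png

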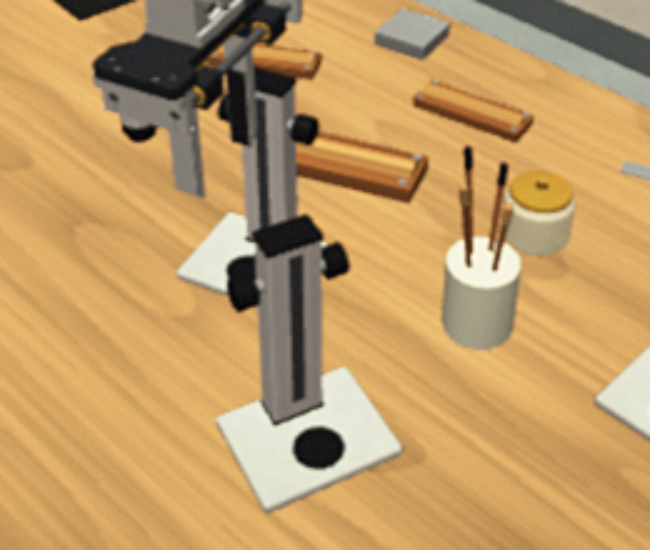

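Request:
carry_out([
  [0,0.24,0,0,0,0,0.31],
  [0,0.24,0,0,0,0,0.31],
  [0,0.24,0,0,0,0,0.31],
  [0,0.24,0,0,0,0,0.31],
  [0,0.24,0,0,0,0,0.31],
  [0,0.24,0,0,0,0,0.31],
  [0,0.24,0,0,0,0,0.31],
  [0,0.2,0,0,0,0,0.31],
  [0,0.2,0,0,0,0,0.31],
  [0,0.2,0,0,0,0,0.31],
])

```text
time: 4.58
eef_pos: [0.474, -0.0035, 0.1286]
tcp_rot: [1.847, 2.52, 0.038]
wrist_force: [-0.5, -0.4, 0.6]
width: 0.691
```

```bash
cat > chk.py <<'E'
import sys
from h import *
s,p,R=now(); u,v=frame()
tip=p+R@[0,S/2,.011]; b=p+R@[0,-S/2,.011]
heel=np.r_[O,0]+.045*u; f=s["wrist_force"]
print("t",s["time"],"tipc",((tip-heel)@u).round(4),tip[2].round(4),"tipb",((b-heel)@u).round(4),b[2].round(4),"lat",((tip-heel)@v).round(4),"P",np.degrees(np.arctan2(-R[2,2],R[:,2]@u)).round(1),"w",s["width"].round(3))
print("F u,v,z",(f@u).round(1),(f@v).round(1),f[2].round(1),"q",s["q"].round(2))
# tilt seen by column tip against the face: -.030 cos + zc sin = X, zc cos + .03 sin = Z
X,Z=(tip-heel)@u,tip[2]; zc=np.sqrt(max(X*X+Z*Z-.0009,0)); th=np.arctan2(X*zc+.03*Z,Z*zc-.03*X)
print("theta by tip",np.degrees(th).round(1),"zc",zc.round(4))
ar=[eval(a) for a in sys.argv[1:]]
q=(p,R)
for w in ar:
    t=tool(*w); print(w,rows(*q,*t)); q=t
E
python3 chk.py "(7,86,.112)" "(15,84,.107)" "(23,80,.101)"
```

```text
Traceback (most recent call last):
  File "chk.py", line 6, in <module>
    print("t",s["time"],"tipc",((tip-heel)@u).round(4),tip[2].round(4),"tipb",((b-heel)@u).round(4),b[2].round(4),"lat",((tip-heel)@v).round(4),"P",np.degrees(np.arctan2(-R[2,2],R[:,2]@u)).round(1),"w",s["width"].round(3))
                                                                                                                                                                                                          ^^^^^^^^^^^^^^^^
AttributeError: 'float' object has no attribute 'round'
```

```bash
sed -i 's/s\["width"\].round(3)/round(s["width"],3)/' chk.py
python3 chk.py "(7,86,.112)" "(15,84,.107)" "(23,80,.101)"
```

```text
t 4.5833 tipc -0.0281 0.1189 tipb -0.118 0.1162 lat -0.0016 P 88.3 w 0.691
F u,v,z -0.6 -0.2 0.6 q [-0.26  0.48  0.3   2.09 -0.27  0.58  0.54]
theta by tip 0.9 zc 0.1185
(7, 86, 0.112) [0.015, 0.113, 0.065, -0.004, -0.0, -0.0]
(15, 84, 0.107) [-0.0, 0.141, 0.065, -0.003, 0.0, 0.0]
(23, 80, 0.101) [0.0, 0.114, 0.113, -0.007, 0.0, -0.0]
```

Request:
carry_out([
  [0.01,0.11,0.065,-0.004,0,0,0.31],
  [0.01,0.11,0.065,-0.004,0,0,0.31],
  [0.01,0.11,0.065,-0.004,0,0,0.31],
  [0.01,0.11,0.065,-0.004,0,0,0.31],
  [0.01,0.11,0.065,-0.004,0,0,0.31],
  [0.01,0.11,0.065,-0.004,0,0,0.31],
  [0.01,0.11,0.065,-0.004,0,0,0.31],
  [0.01,0.11,0.065,-0.004,0,0,0.31],
  [0.01,0.11,0.065,-0.004,0,0,0.31],
  [0.01,0.11,0.065,-0.004,0,0,0.31],
])

```text
time: 5.42
eef_pos: [0.4845, 0.0009, 0.1225]
tcp_rot: [1.832, 2.5, 0.088]
wrist_force: [-1.8, -1.4, 1.0]
width: 0.691
```

```bash
python3 chk.py "(15,84,.107)" "(23,80,.101)"; python3 - <<'E'
from h import *
for c in ["scene","side"]:
    manip.camera(c)
    for t in ["heel","column_top","inner_corner"]:
        print(c,t,[(round(r["score"],2),np.round(r["location"],3).tolist()) for r in manip.place_of(c,t) if np.linalg.norm(r["location"][:2]-O)<.12])
E
```

```text
t 5.4167 tipc -0.0164 0.1147 tipb -0.1062 0.1084 lat -0.0006 P 86.0 w 0.691
F u,v,z -2.2 -0.8 1.0 q [-0.24  0.48  0.28  2.11 -0.3   0.52  0.57]
theta by tip 6.9 zc 0.112
(15, 84, 0.107) [0.005, 0.144, 0.065, -0.003, -0.0, -0.0]
(23, 80, 0.101) [0.0, 0.114, 0.113, -0.007, 0.0, -0.0]
scene heel [(0.65, [0.541, 0.023, -0.002])]
scene column_top [(0.93, [0.539, 0.023, 0.18])]
scene inner_corner [(0.84, [0.518, 0.014, 0.012])]
side heel [(0.75, [0.546, 0.016, 0.002])]
side column_top [(0.96, [0.54, 0.02, 0.179])]
side inner_corner [(0.82, [0.516, 0.008, 0.008])]
```

Request:
carry_out([
  [0,0.145,0.065,-0.003,0,0,0.31],
  [0,0.145,0.065,-0.003,0,0,0.31],
  [0,0.145,0.065,-0.003,0,0,0.31],
  [0,0.145,0.065,-0.003,0,0,0.31],
  [0,0.145,0.065,-0.003,0,0,0.31],
  [0,0.145,0.065,-0.003,0,0,0.31],
  [0,0.145,0.065,-0.003,0,0,0.31],
  [0,0.145,0.065,-0.003,0,0,0.31],
  [0,0.145,0.065,-0.003,0,0,0.31],
  [0,0.145,0.065,-0.003,0,0,0.31],
])

```text
time: 6.65
eef_pos: [0.4988, 0.0054, 0.1173]
tcp_rot: [1.821, 2.484, 0.125]
wrist_force: [-1.2, -0.4, 1.9]
width: 0.687
```

```bash
cat > look.py <<'E'
from h import *
for c in ["scene","side"]:
    manip.camera(c); g={}
    for t in ["heel","column_top"]:
        L=[(r["score"],r["location"]) for r in manip.place_of(c,t) if np.linalg.norm(r["location"][:2]-O-[.06,.02])<.17 and r["location"][1]>-.06 and r["score"]>.4]
        if L: g[t]=np.array(L[0][1]); print(c,t,round(L[0][0],2),g[t].round(3))
    if len(g)==2:
        d=g["column_top"]-g["heel"]; print(" tilt",np.degrees(np.arctan2(np.hypot(*d[:2])*np.sign(d[0]),d[2])+np.arctan2(.018,.179)).round(1))
E
python3 chk.py "(23,80,.101)" "(30,75,.095)" "(36,72,.091)"; python3 look.py
```

```text
t 6.65 tipc -0.0012 0.1108 tipb -0.0907 0.1018 lat -0.0007 P 84.2 w 0.687
F u,v,z -1.2 -0.0 1.9 q [-0.22  0.49  0.25  2.11 -0.33  0.48  0.58]
theta by tip 15.1 zc 0.1067
(23, 80, 0.101) [0.006, 0.113, 0.112, -0.007, 0.0, -0.0]
(30, 75, 0.095) [0.0, 0.069, 0.132, -0.009, 0.0, 0.0]
(36, 72, 0.091) [-0.0, 0.051, 0.103, -0.005, -0.0, 0.0]
scene heel 0.78 [ 0.541  0.018 -0.002]
scene column_top 0.91 [0.556 0.025 0.177]
 tilt 11.2
side heel 0.62 [ 0.544  0.019 -0.003]
side column_top 0.83 [0.553 0.027 0.181]
 tilt 9.6
```

```bash
cat > fit.py <<'E'
from h import *
from scipy.optimize import minimize
def cloud(c):
    C=manip.camera_params(c); im,d=manip.camera(c); K=C["intrinsics"]; b,a=np.mgrid[:400,:640]
    X=np.stack([(a-K[0,2])/K[0,0]*d,(b-K[1,2])/K[1,1]*d,d],-1)[d>0]
    return (X-C["t"])@C["R"]
def sd(q,lo,hi):
    c=(lo+hi)/2; e=np.abs(q-c)-(hi-lo)/2
    return np.abs(np.linalg.norm(np.maximum(e,0),axis=1)+np.minimum(e.max(1),0))
u,v=frame(); heel=np.r_[O,0]+.045*u
B=np.array([[-.09,-.055,0],[0,.055,.01]]); Cc=np.array([[-.03,-.02,.01],[-.006,.02,.179]])
def run(cams=("scene","side")):
    for c in cams:
        L=(cloud(c)-heel)@np.column_stack([u,v,[0,0,1]])
        L=L[(np.abs(L[:,1])<.055)&(L[:,2]>.006)&(L[:,0]>-.13)&(L[:,0]<.2)]
        def cost(x,full=False):
            t=np.radians(x[0]); X,Z=L[:,0]-x[1]/1000,L[:,2]
            q=np.column_stack([X*np.cos(t)-Z*np.sin(t),L[:,1],X*np.sin(t)+Z*np.cos(t)])
            d=np.minimum(np.minimum(sd(q,*B),sd(q,*Cc)),.006)
            return (d<.003).mean() if full else np.mean(d)
        best=min(((cost([th,dx]),th,dx) for th in range(-2,84,3) for dx in (-5,0,5)))
        r=minimize(cost,best[1:],method="Nelder-Mead")
        print(c,"n",len(L),"tilt %.1f heel shift mm %.1f cost mm %.2f"%(r.x[0],r.x[1],r.fun*1000),"inl",cost(r.x,True).round(2))
if __name__=="__main__":
    run(("scene","side","wrist"))
E
python3 fit.py
```

```text
scene n 9313 tilt 9.3 heel shift mm -0.0 cost mm 5.05 inl 0.18
side n 11892 tilt 10.1 heel shift mm 0.7 cost mm 5.31 inl 0.14
wrist n 101860 tilt 9.3 heel shift mm 0.4 cost mm 4.94 inl 0.19
```

Request:
carry_out([
  [0,0,0,0,0,0,0.29],
  [0,0,0,0,0,0,0.27],
  [0,0,0,0,0,0,0.245],
  [0,0,0,0,0,0,0.22],
  [0,0,0,0,0,0,0.195],
  [0,0,0,0,0,0,0.17],
  [0,0,0,0,0,0,0.15],
  [0,0,0,0,0,0,0.125],
  [0,0,0,0,0,0,0.1],
  [0,0,0,0,0,0,0.085],
])

```text
time: 7.93
eef_pos: [0.4986, 0.0054, 0.1173]
tcp_rot: [1.821, 2.485, 0.125]
wrist_force: [-0.9, -0.7, -1.8]
width: 0.915
```

```bash
python3 fit.py; python3 chk.py "(23,80,.101)" "(30,75,.095)" "(36,72,.091)"
```

```text
scene n 9287 tilt 13.3 heel shift mm -0.1 cost mm 5.06 inl 0.18
side n 11863 tilt 14.0 heel shift mm 0.8 cost mm 5.30 inl 0.14
wrist n 100801 tilt 13.3 heel shift mm 0.4 cost mm 4.83 inl 0.21
t 8.0833 tipc -0.0014 0.1109 tipb -0.0909 0.1019 lat -0.0007 P 84.3 w 0.909
F u,v,z -1.1 -0.4 -0.4 q [-0.22  0.49  0.25  2.11 -0.33  0.48  0.58]
theta by tip 15.0 zc 0.1067
(23, 80, 0.101) [0.005, 0.115, 0.112, -0.007, 0.0, -0.0]
(30, 75, 0.095) [0.0, 0.069, 0.132, -0.009, 0.0, 0.0]
(36, 72, 0.091) [-0.0, 0.051, 0.103, -0.005, -0.0, 0.0]
```

```bash
sed -i 's/^S=.*/S=0.086/' h.py; python3 chk.py "(22,80,.101)" "(30,75,.095)" "(36,72,.091)"
```

```text
t 8.0833 tipc -0.0034 0.1107 tipb -0.0889 0.1021 lat -0.0007 P 84.3 w 0.909
F u,v,z -1.1 -0.4 -0.4 q [-0.22  0.49  0.25  2.11 -0.33  0.48  0.58]
theta by tip 14.0 zc 0.1066
(22, 80, 0.101) [0.005, 0.117, 0.107, -0.007, 0.0, -0.0]
(30, 75, 0.095) [-0.0, 0.087, 0.136, -0.009, 0.0, 0.0]
(36, 72, 0.091) [-0.0, 0.051, 0.102, -0.005, -0.0, 0.0]
```

Request:
carry_out([
  [0,0.115,0.107,-0.007,0,0,0.085],
  [0,0.115,0.107,-0.007,0,0,0.085],
  [0,0.115,0.107,-0.007,0,0,0.085],
  [0,0.115,0.107,-0.007,0,0,0.085],
  [0,0.115,0.107,-0.007,0,0,0.085],
  [0,0.115,0.107,-0.007,0,0,0.085],
  [0,0.115,0.107,-0.007,0,0,0.085],
  [0,0.115,0.107,-0.007,0,0,0.085],
  [0,0.115,0.107,-0.007,0,0,0.085],
  [0,0.115,0.107,-0.007,0,0,0.085],
])

```text
time: 8.92
eef_pos: [0.511, 0.0092, 0.1082]
tcp_rot: [1.793, 2.447, 0.21]
wrist_force: [-0.5, -1.3, 1.7]
width: 0.913
```

```bash
python3 fit.py; python3 chk.py "(30,75,.096)" "(36,70,.091)" "(40,69,.087)"
```

```text
scene n 9424 tilt 18.1 heel shift mm -0.2 cost mm 5.09 inl 0.18
side n 10353 tilt 18.4 heel shift mm 1.0 cost mm 5.21 inl 0.16
wrist n 102778 tilt 17.9 heel shift mm 0.4 cost mm 4.71 inl 0.24
t 9.0667 tipc 0.0096 0.1045 tipb -0.0752 0.09 lat -0.0008 P 80.3 w 0.914
F u,v,z -0.8 0.0 0.5 q [-0.16  0.5   0.18  2.15 -0.38  0.36  0.64]
theta by tip 21.9 zc 0.1006
(30, 75, 0.096) [0.006, 0.098, 0.128, -0.009, 0.0, -0.0]
(36, 70, 0.091) [-0.0, 0.039, 0.125, -0.009, -0.0, -0.0]
(40, 69, 0.087) [0.0, 0.014, 0.07, -0.002, -0.0, 0.0]
```

```bash
python3 - <<'E'
from h import *
import cv2
a,_=manip.camera("side"); b,_=manip.camera("scene")
z=lambda i,x,y:cv2.resize(i[y:y+130,x:x+130],(400,400),interpolation=cv2.INTER_CUBIC)
cv2.imwrite("pics/c3.png",np.hstack([z(a,220,160),z(b,250,130)]))
E
```

```text
(no output)
```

View pics/c3.png

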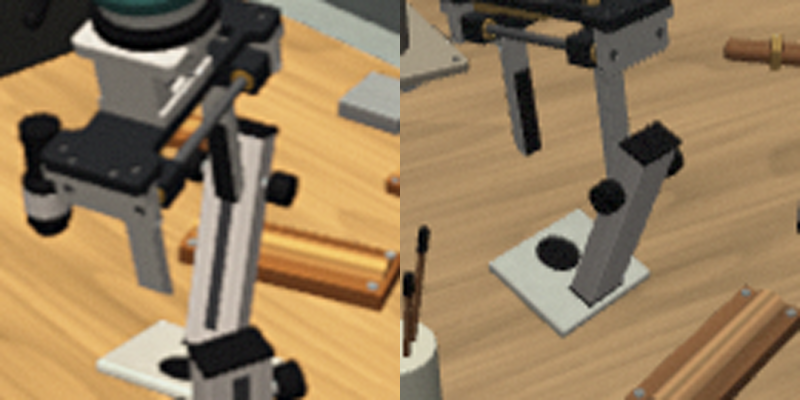

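```bash
sed -i 's/^S=.*/S=0.080; TIP=.006/; s/-\.011\*z/-TIP*z/' h.py; sed -i 's/\.011\]/TIP]/g' chk.py; python3 chk.py "(26,76,.096)" "(33,71,.091)" "(39,69,.084)"
```

```text
t 9.1667 tipc 0.0058 0.109 tipb -0.073 0.0955 lat -0.0007 P 80.3 w 0.912
F u,v,z -1.3 -0.2 0.3 q [-0.16  0.5   0.18  2.15 -0.38  0.36  0.64]
theta by tip 19.0 zc 0.1049
(26, 76, 0.096) [0.006, 0.067, 0.142, -0.007, 0.0, -0.0]
(33, 71, 0.091) [-0.0, 0.065, 0.126, -0.009, -0.0, -0.0]
(39, 69, 0.084) [0.0, 0.017, 0.111, -0.003, -0.0, 0.0]
```

```bash
python3 chk.py "(27,79,.098)" "(34,78,.090)" "(39,77,.082)"
```

```text
t 9.1667 tipc 0.0058 0.109 tipb -0.073 0.0955 lat -0.0007 P 80.3 w 0.912
F u,v,z -1.3 -0.2 0.3 q [-0.16  0.5   0.18  2.15 -0.38  0.36  0.64]
theta by tip 19.0 zc 0.1049
(27, 79, 0.098) [0.006, 0.101, 0.109, -0.002, 0.0, -0.0]
(34, 78, 0.09) [0.0, 0.055, 0.116, -0.002, 0.0, 0.0]
(39, 77, 0.082) [-0.0, 0.008, 0.099, -0.002, -0.0, -0.0]
```

Request:
carry_out([
  [0,0.1,0.11,-0.002,0,0,0.085],
  [0,0.1,0.11,-0.002,0,0,0.085],
  [0,0.1,0.11,-0.002,0,0,0.085],
  [0,0.1,0.11,-0.002,0,0,0.085],
  [0,0.1,0.11,-0.002,0,0,0.085],
  [0,0.1,0.11,-0.002,0,0,0.085],
  [0,0.1,0.11,-0.002,0,0,0.085],
  [0,0.1,0.11,-0.002,0,0,0.085],
  [0,0.1,0.11,-0.002,0,0,0.085],
  [0,0.1,0.11,-0.002,0,0,0.085],
])

```text
time: 10.0
eef_pos: [0.5222, 0.0128, 0.0991]
tcp_rot: [1.785, 2.436, 0.233]
wrist_force: [-0.9, -0.4, 1.0]
width: 0.913
```

```bash
python3 fit.py; python3 chk.py "(34,78,.090)" "(39,77,.082)"
```

```text
scene n 9690 tilt 23.6 heel shift mm -0.2 cost mm 5.14 inl 0.17
side n 10657 tilt 23.8 heel shift mm 1.3 cost mm 5.26 inl 0.15
wrist n 104627 tilt 23.5 heel shift mm 0.3 cost mm 4.62 inl 0.25
t 10.15 tipc 0.0177 0.1007 tipb -0.0609 0.0856 lat -0.0008 P 79.1 w 0.915
F u,v,z -1.2 -0.3 1.1 q [-0.14  0.52  0.14  2.15 -0.41  0.32  0.66]
theta by tip 27.0 zc 0.0977
(34, 78, 0.09) [0.006, 0.056, 0.114, -0.002, 0.0, -0.0]
(39, 77, 0.082) [-0.0, 0.008, 0.099, -0.002, -0.0, -0.0]
```

```bash
python3 - <<'E'
from fit import *
import cv2
s,p,R=now()
P=np.vstack([ (cloud(c)-p)@R for c in ("wrist","side","scene")])
P=P[(np.abs(P[:,0])<.03)&(np.abs(P[:,1])<.09)&(P[:,2]>-.09)&(P[:,2]<.1)]*1000
img=np.full((400,400,3),255,np.uint8)
for lo,hi,col in [(-30,-9,(255,180,0)),(9,30,(0,160,255)),(-9,9,(0,0,0))]:
    q=P[(P[:,0]>lo)&(P[:,0]<=hi)]
    a=((q[:,1]+90)/180*399).astype(int); b=((q[:,2]+90)/190*399).astype(int); img[b.clip(0,399),a.clip(0,399)]=col
# expected column face and base face at tilt 23.6
u,v=frame(); heel=np.r_[O,0]+.045*u; t=np.radians(23.6)
w=lambda x,z:((heel+(x*np.cos(t)+z*np.sin(t))*u+(z*np.cos(t)-x*np.sin(t))*np.array([0,0,1])-p)@R)*1000
for A,Bp in [((-.03,.01),(-.03,.179)),((-.03,.01),(-.09,.01))]:
    a,b=w(*A),w(*Bp); f=lambda q:(int((q[1]+90)/180*399),int((q[2]+90)/190*399)); cv2.line(img,f(a),f(b),(0,0,255),1)
cv2.circle(img,(int((43+90)/180*399),int(101/190*399)),3,(0,200,0),1)
cv2.imwrite("pics/prof.png",cv2.resize(img,(600,600),interpolation=cv2.INTER_NEAREST))
E
```

```text
(no output)
```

View pics/prof.png

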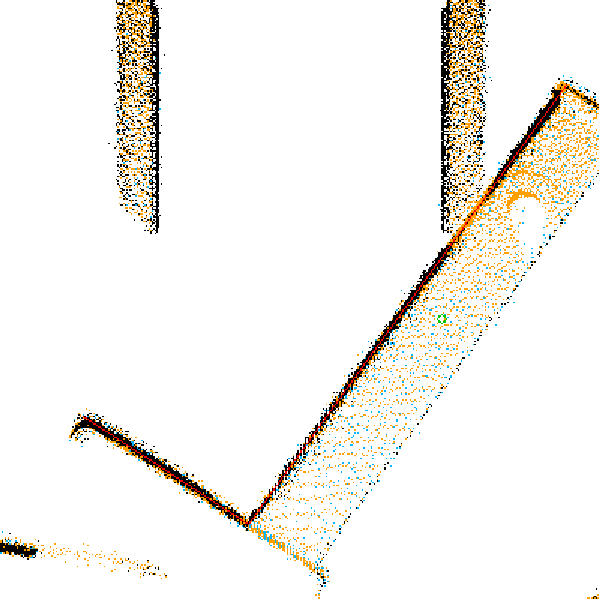

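```bash
sed -i 's/^S=.*/S=0.078; TIP=-.017/' h.py; python3 chk.py "(25,79,.122)" "(30,78,.105)" "(35,77,.089)" "(39,76,.075)"
```

```text
t 10.3 tipc 0.0122 0.1232 tipb -0.0644 0.1085 lat -0.0008 P 79.1 w 0.918
F u,v,z -0.4 0.9 -0.1 q [-0.14  0.52  0.14  2.15 -0.41  0.32  0.66]
theta by tip 19.7 zc 0.1201
(25, 79, 0.122) [0.007, 0.12, 0.023, -0.0, 0.0, -0.0]
(30, 78, 0.105) [-0.0, -0.01, 0.181, -0.002, 0.0, 0.0]
(35, 77, 0.089) [0.0, -0.032, 0.161, -0.002, -0.0, -0.0]
(39, 76, 0.075) [-0.0, -0.052, 0.127, -0.002, 0.0, 0.0]
```

Request:
carry_out([
  [0,0.12,0.03,0,0,0,0.102],
  [0,0.12,0.03,0,0,0,0.119],
  [0,0.12,0.03,0,0,0,0.136],
  [0,0.12,0.03,0,0,0,0.153],
  [0,0.12,0.03,0,0,0,0.17],
  [0,0.12,0.03,0,0,0,0.187],
  [0,0.12,0.03,0,0,0,0.204],
  [0,0.12,0.03,0,0,0,0.221],
  [0,0.12,0.03,0,0,0,0.238],
  [0,0.12,0.03,0,0,0,0.255],
])

```text
time: 11.13
eef_pos: [0.534, 0.0165, 0.0985]
tcp_rot: [1.786, 2.437, 0.233]
wrist_force: [-0.7, 0.5, 1.0]
width: 0.751
```

Request:
carry_out([
  [0,0,0.18,-0.002,0,0,0.255],
  [0,0,0.18,-0.002,0,0,0.255],
  [0,0,0.18,-0.002,0,0,0.255],
  [0,0,0.18,-0.002,0,0,0.255],
  [0,0,0.18,-0.002,0,0,0.255],
  [0,0,0.18,-0.002,0,0,0.255],
  [0,0,0.18,-0.002,0,0,0.255],
  [0,0,0.18,-0.002,0,0,0.255],
  [0,0,0.18,-0.002,0,0,0.255],
  [0,0,0.18,-0.002,0,0,0.255],
])

```text
time: 11.97
eef_pos: [0.5373, 0.0175, 0.0807]
tcp_rot: [1.777, 2.425, 0.256]
wrist_force: [-1.0, -0.1, 0.6]
width: 0.746
```

```bash
cat fit.py | sed -i 's/run(("scene","side","wrist"))/run(("scene","wrist"))/' fit.py; python3 fit.py;  python3 chk.py "(35,77,.089)" "(39,76,.075)"
```

```text
scene n 10140 tilt 30.5 heel shift mm -0.2 cost mm 5.20 inl 0.16
wrist n 111157 tilt 30.5 heel shift mm 0.2 cost mm 4.61 inl 0.25
t 12.0667 tipc 0.0276 0.1052 tipb -0.0487 0.089 lat -0.0008 P 78.0 w 0.746
F u,v,z -0.8 -0.2 0.6 q [-0.12  0.56  0.1   2.15 -0.45  0.26  0.7 ]
theta by tip 30.7 zc 0.1045
(35, 77, 0.089) [0.006, -0.04, 0.152, -0.002, 0.0, -0.0]
(39, 76, 0.075) [-0.0, -0.052, 0.127, -0.002, 0.0, 0.0]
```

```bash
sed -i 's/^S=.*/S=0.072; TIP=-.017/' h.py; python3 chk.py "(34,80,.09)" "(38,80.5,.077)" "(41,81,.066)"
```

```text
t 12.0667 tipc 0.0246 0.1046 tipb -0.0458 0.0896 lat -0.0008 P 78.0 w 0.746
F u,v,z -0.8 -0.2 0.6 q [-0.12  0.56  0.1   2.15 -0.45  0.26  0.7 ]
theta by tip 29.5 zc 0.1032
(34, 80, 0.09) [0.006, -0.023, 0.119, 0.003, 0.0, -0.0]
(38, 80.5, 0.077) [-0.0, -0.039, 0.115, 0.001, -0.0, 0.0]
(41, 81, 0.066) [0.0, -0.048, 0.087, 0.001, -0.0, 0.0]
```

Request:
carry_out([
  [0,-0.02,0.12,0.004,0,0,0.261],
  [0,-0.02,0.12,0.004,0,0,0.268],
  [0,-0.02,0.12,0.004,0,0,0.274],
  [0,-0.02,0.12,0.004,0,0,0.281],
  [0,-0.02,0.12,0.004,0,0,0.287],
  [0,-0.02,0.12,0.004,0,0,0.294],
  [0,-0.02,0.12,0.003,0,0,0.3],
  [0,-0.02,0.12,0.003,0,0,0.307],
  [0,-0.02,0.12,0.003,0,0,0.313],
  [0,-0.02,0.12,0.003,0,0,0.32],
])

```text
time: 12.9
eef_pos: [0.5375, 0.0177, 0.0685]
tcp_rot: [1.792, 2.446, 0.213]
wrist_force: [-0.5, 0.5, 1.4]
width: 0.681
```

```bash
python3 fit.py;  python3 chk.py "(38,80.5,.077)" "(41,81,.066)"
```

```text
scene n 10388 tilt 33.9 heel shift mm -0.3 cost mm 5.24 inl 0.15
wrist n 115150 tilt 33.9 heel shift mm 0.2 cost mm 4.58 inl 0.26
t 13.0 tipc 0.0261 0.0914 tipb -0.0449 0.079 lat -0.0007 P 80.1 w 0.683
F u,v,z -1.1 -0.3 0.5 q [-0.15  0.59  0.14  2.12 -0.44  0.29  0.68]
theta by tip 34.3 zc 0.0902
(38, 80.5, 0.077) [0.005, -0.045, 0.114, 0.001, 0.0, -0.0]
(41, 81, 0.066) [0.0, -0.048, 0.087, 0.001, -0.0, 0.0]
```

Request:
carry_out([
  [0,-0.045,0.115,0.001,0,0,0.32],
  [0,-0.045,0.115,0.001,0,0,0.32],
  [0,-0.045,0.115,0.001,0,0,0.32],
  [0,-0.045,0.115,0.001,0,0,0.32],
  [0,-0.045,0.115,0.001,0,0,0.32],
  [0,-0.045,0.115,0.001,0,0,0.32],
  [0,-0.045,0.115,0.001,0,0,0.32],
  [0,-0.045,0.115,0.001,0,0,0.32],
  [0,-0.045,0.115,0.001,0,0,0.32],
  [0,-0.045,0.115,0.001,0,0,0.32],
])

```text
time: 13.83
eef_pos: [0.5351, 0.0169, 0.0565]
tcp_rot: [1.796, 2.451, 0.202]
wrist_force: [0.2, 0.2, 0.7]
width: 0.677
```

```bash
python3 fit.py;  python3 chk.py "(40,81,.066)" "(42,82,.0655)" "(48,87,.0665)" "(56,93,.0682)"; python3 - <<'E'
from fit import *
s,p,R=now(); W=(cloud("side")-p)@R*1000; W=np.vstack([W,(cloud("scene")-p)@R*1000])
f=W[(np.abs(W[:,0])<9)&(W[:,1]<-20)&(W[:,1]>-70)&(W[:,2]>-60)&(W[:,2]<60)]
for z in range(-60,60,6):
    q=f[(f[:,2]>=z)&(f[:,2]<z+6)]; 
    if len(q): print(z,len(q),q[:,1].min().round(1),q[:,1].max().round(1))
E
```

```text
scene n 10467 tilt 37.3 heel shift mm -0.3 cost mm 5.28 inl 0.14
wrist n 117871 tilt 37.4 heel shift mm 0.2 cost mm 4.55 inl 0.27
t 13.9333 tipc 0.0236 0.0789 tipb -0.0475 0.0672 lat -0.0007 P 80.6 w 0.679
F u,v,z -1.1 -0.5 -0.6 q [-0.14  0.62  0.13  2.12 -0.45  0.27  0.69]
theta by tip 38.0 zc 0.0767
(40, 81, 0.066) [0.005, -0.056, 0.081, 0.001, -0.0, -0.0]
(42, 82, 0.0655) [-0.0, 0.016, 0.008, 0.002, 0.0, -0.0]
(48, 87, 0.0665) [0.0, 0.061, -0.004, 0.009, -0.0, 0.0]
(56, 93, 0.0682) [-0.0, 0.086, 0.001, 0.01, 0.0, 0.0]
-60 31 -43.6 -31.0
-54 26 -43.3 -31.3
-48 33 -43.2 -30.4
-42 30 -43.7 -30.6
-36 24 -44.2 -31.6
-30 20 -43.1 -31.7
-24 16 -39.9 -31.3
-18 34 -57.6 -33.6
-12 35 -59.0 -42.0
-6 21 -46.6 -36.4
0 26 -43.6 -30.2
6 22 -34.5 -24.4
12 17 -30.0 -21.4
18 10 -23.7 -20.4
42 18 -57.7 -41.9
48 10 -47.8 -33.2
```

Request:
carry_out([
  [0,-0.055,0.085,0.002,0,0,0.32],
  [0,-0.055,0.085,0.002,0,0,0.32],
  [0,-0.055,0.085,0.002,0,0,0.32],
  [0,-0.055,0.085,0.002,0,0,0.32],
  [0,-0.055,0.085,0.002,0,0,0.32],
  [0,-0.055,0.085,0.002,0,0,0.32],
  [0,-0.055,0.085,0.002,0,0,0.32],
  [0,-0.055,0.085,0.002,0,0,0.32],
  [0,-0.055,0.085,0.002,0,0,0.32],
  [0,-0.055,0.085,0.002,0,0,0.32],
])

```text
time: 14.87
eef_pos: [0.5312, 0.0157, 0.0472]
tcp_rot: [1.804, 2.462, 0.178]
wrist_force: [-0.2, 0.4, 1.1]
width: 0.68
```

```bash
cat > gap.py <<'E'
from h import *; import sys
th=np.radians(float(sys.argv[1])); s,p,R=now(); u,v=frame(); heel=np.r_[O,0]+.045*u
for n,y,z in [("col tip",S/2,TIP),("col shoulder",S/2+.008,TIP-.012),("base tip",-S/2,TIP),("base shoulder",-S/2-.008,TIP-.012)]:
    w=p+R@[0,y,z]-heel; X,Z=w@u,w[2]
    print(n,"stand x %.1f z %.1f"%tuple(1000*np.array([X*np.cos(th)-Z*np.sin(th),X*np.sin(th)+Z*np.cos(th)])))
E
python3 fit.py | tee /tmp/f; T=$(tail -1 /tmp/f | sed 's/.*tilt \([0-9.]*\) .*/\1/'); python3 gap.py $T; python3 chk.py "(42,82,.0645)" "(47,85,.066)" "(53,88,.068)"
```

```text
scene n 10552 tilt 39.9 heel shift mm -0.1 cost mm 5.31 inl 0.14
wrist n 118850 tilt 40.0 heel shift mm 0.2 cost mm 4.55 inl 0.26
col tip stand x -29.1 z 65.8
col shoulder stand x -32.7 z 79.8
base tip stand x -77.1 z 12.1
base shoulder stand x -91.4 z 14.1
t 14.9667 tipc 0.02 0.0691 tipb -0.0513 0.0588 lat -0.0007 P 81.8 w 0.681
F u,v,z -0.4 0.1 0.2 q [-0.15  0.64  0.14  2.12 -0.45  0.28  0.68]
theta by tip 40.8 zc 0.0654
(42, 82, 0.0645) [0.006, 0.006, 0.011, 0.0, 0.0, -0.0]
(47, 85, 0.066) [0.0, 0.059, -0.0, 0.005, -0.0, 0.0]
(53, 88, 0.068) [-0.0, 0.074, 0.007, 0.005, 0.0, -0.0]
```

```bash
python3 chk.py "(44,84,.0645)" "(50,90,.0645)" "(56,96,.0645)"|tail -3
```

```text
(44, 84, 0.0645) [0.006, 0.023, 0.009, 0.004, -0.0, -0.0]
(50, 90, 0.0645) [-0.0, 0.05, -0.006, 0.01, -0.0, 0.0]
(56, 96, 0.0645) [0.0, 0.05, -0.006, 0.01, 0.0, -0.0]
```

Request:
carry_out([
  [0.005,0.023,0.009,0.004,0,0,0.32],
  [0.005,0.023,0.009,0.004,0,0,0.32],
  [0.005,0.023,0.009,0.004,0,0,0.32],
  [0.005,0.023,0.009,0.004,0,0,0.32],
  [0.005,0.023,0.009,0.004,0,0,0.32],
  [0.005,0.023,0.009,0.004,0,0,0.32],
  [0.005,0.023,0.009,0.004,0,0,0.32],
  [0.005,0.023,0.009,0.004,0,0,0.32],
  [0.005,0.023,0.009,0.004,0,0,0.32],
  [0.005,0.023,0.009,0.004,0,0,0.32],
])

```text
time: 15.8
eef_pos: [0.5334, 0.0169, 0.0467]
tcp_rot: [1.819, 2.483, 0.129]
wrist_force: [-0.8, -0.5, -0.4]
width: 0.681
```

```bash
cat > st.sh <<'E'
python3 fit.py | tee /tmp/f; T=$(tail -1 /tmp/f | sed 's/.*tilt \([0-9.]*\) .*/\1/'); python3 gap.py $T; python3 chk.py "$@"
E
bash st.sh "(49,89,.0645)" "(55,95,.0645)"
```

```text
scene n 10830 tilt 43.2 heel shift mm -0.0 cost mm 5.31 inl 0.14
wrist n 118789 tilt 43.7 heel shift mm 0.1 cost mm 4.56 inl 0.26
col tip stand x -29.4 z 65.1
col shoulder stand x -33.4 z 79.0
base tip stand x -76.0 z 10.2
base shoulder stand x -90.3 z 11.9
t 15.9 tipc 0.0237 0.0674 tipb -0.0479 0.0599 lat -0.0002 P 84.0 w 0.678
F u,v,z 0.4 -0.3 -0.9 q [-0.2   0.65  0.19  2.07 -0.42  0.35  0.65]
theta by tip 44.2 zc 0.0648
(49, 89, 0.0645) [0.0, 0.037, -0.004, 0.009, -0.0, -0.0]
(55, 95, 0.0645) [0.0, 0.05, -0.006, 0.01, 0.0, -0.0]
```

Request:
carry_out([
  [0,0.038,-0.004,0.009,0,0,0.32],
  [0,0.038,-0.004,0.009,0,0,0.32],
  [0,0.038,-0.004,0.009,0,0,0.32],
  [0,0.038,-0.004,0.009,0,0,0.32],
  [0,0.038,-0.004,0.009,0,0,0.32],
  [0,0.038,-0.004,0.009,0,0,0.32],
  [0,0.038,-0.004,0.009,0,0,0.32],
  [0,0.038,-0.004,0.009,0,0,0.32],
  [0,0.038,-0.004,0.009,0,0,0.32],
  [0,0.038,-0.004,0.009,0,0,0.32],
])

```text
time: 16.73
eef_pos: [0.5371, 0.0181, 0.0474]
tcp_rot: [1.853, 2.528, 0.017]
wrist_force: [0.1, 0.1, 0.4]
width: 0.684
```

```bash
bash st.sh "(55,95,.0645)" "(61,101,.0645)"
```

```text
scene n 11461 tilt 48.5 heel shift mm -0.1 cost mm 5.31 inl 0.14
wrist n 119173 tilt 48.9 heel shift mm 0.1 cost mm 4.57 inl 0.26
col tip stand x -29.5 z 64.9
col shoulder stand x -33.5 z 78.8
base tip stand x -76.1 z 10.0
base shoulder stand x -90.4 z 11.7
t 16.8333 tipc 0.0295 0.0649 tipb -0.0425 0.0639 lat -0.0002 P 89.2 w 0.683
F u,v,z 0.4 -0.1 -0.2 q [-0.27  0.69  0.28  1.97 -0.37  0.51  0.58]
theta by tip 49.3 zc 0.0647
(55, 95, 0.0645) [0.001, 0.045, -0.005, 0.01, -0.0, -0.0]
(61, 101, 0.0645) [0.0, 0.05, -0.006, 0.01, -0.0, -0.0]
```

Request:
carry_out([
  [0,0.046,-0.005,0.01,0,0,0.32],
  [0,0.046,-0.005,0.01,0,0,0.32],
  [0,0.046,-0.005,0.01,0,0,0.32],
  [0,0.046,-0.005,0.01,0,0,0.32],
  [0,0.046,-0.005,0.01,0,0,0.32],
  [0,0.046,-0.005,0.01,0,0,0.32],
  [0,0.046,-0.005,0.01,0,0,0.32],
  [0,0.046,-0.005,0.01,0,0,0.32],
  [0,0.046,-0.005,0.01,0,0,0.32],
  [0,0.046,-0.005,0.01,0,0,0.32],
])

```text
time: 17.67
eef_pos: [0.5415, 0.0194, 0.0478]
tcp_rot: [-1.825, -2.491, 0.108]
wrist_force: [-0.4, -0.4, 0.9]
width: 0.681
```

```bash
bash st.sh "(61,101,.0645)" "(67,107,.0645)"
```

```text
scene n 12211 tilt 54.1 heel shift mm -0.2 cost mm 5.30 inl 0.14
wrist n 119325 tilt 54.6 heel shift mm 0.1 cost mm 4.57 inl 0.26
col tip stand x -29.4 z 64.8
col shoulder stand x -33.4 z 78.7
base tip stand x -76.0 z 9.9
base shoulder stand x -90.3 z 11.6
t 17.7667 tipc 0.0358 0.0615 tipb -0.036 0.0677 lat -0.0003 P 94.9 w 0.679
F u,v,z 0.4 0.3 -0.4 q [-0.31  0.74  0.34  1.86 -0.33  0.68  0.52]
theta by tip 55.1 zc 0.0645
(61, 101, 0.0645) [0.001, 0.048, -0.007, 0.011, -0.0, -0.0]
(67, 107, 0.0645) [0.0, 0.05, -0.006, 0.01, 0.0, 0.0]
```

Request:
carry_out([
  [0,0.049,-0.006,0.0105,0,0,0.32],
  [0,0.049,-0.006,0.0105,0,0,0.32],
  [0,0.049,-0.006,0.0105,0,0,0.32],
  [0,0.049,-0.006,0.0105,0,0,0.32],
  [0,0.049,-0.006,0.0105,0,0,0.32],
  [0,0.049,-0.006,0.0105,0,0,0.32],
  [0,0.049,-0.006,0.0105,0,0,0.32],
  [0,0.049,-0.006,0.0105,0,0,0.32],
  [0,0.049,-0.006,0.0105,0,0,0.32],
  [0,0.049,-0.006,0.0105,0,0,0.32],
])

```text
time: 18.6
eef_pos: [0.5462, 0.021, 0.0477]
tcp_rot: [-1.784, -2.435, 0.234]
wrist_force: [0.3, 0.4, 1.5]
width: 0.677
```

```bash
bash st.sh "(67,107,.0645)" "(73,113,.0645)"; python3 - <<'E'
from h import *
import cv2
a,_=manip.camera("side"); b,_=manip.camera("scene")
z=lambda i,x,y:cv2.resize(i[y:y+150,x:x+150],(400,400),interpolation=cv2.INTER_CUBIC)
cv2.imwrite("pics/c5.png",np.hstack([z(a,220,150),z(b,260,130)]))
E
```

```text
scene n 13102 tilt 60.1 heel shift mm -0.1 cost mm 5.31 inl 0.13
wrist n 119415 tilt 60.5 heel shift mm 0.1 cost mm 4.57 inl 0.26
col tip stand x -29.3 z 64.7
col shoulder stand x -33.3 z 78.6
base tip stand x -76.0 z 9.9
base shoulder stand x -90.3 z 11.6
t 18.7 tipc 0.0419 0.0574 tipb -0.0288 0.0711 lat -0.0003 P 100.9 w 0.679
F u,v,z 1.0 0.0 1.4 q [-0.34  0.8   0.37  1.73 -0.29  0.85  0.47]
theta by tip 61.1 zc 0.0644
(67, 107, 0.0645) [0.002, 0.049, -0.007, 0.011, -0.0, -0.0]
(73, 113, 0.0645) [-0.0, 0.05, -0.006, 0.01, -0.0, -0.0]
```

View pics/c5.png

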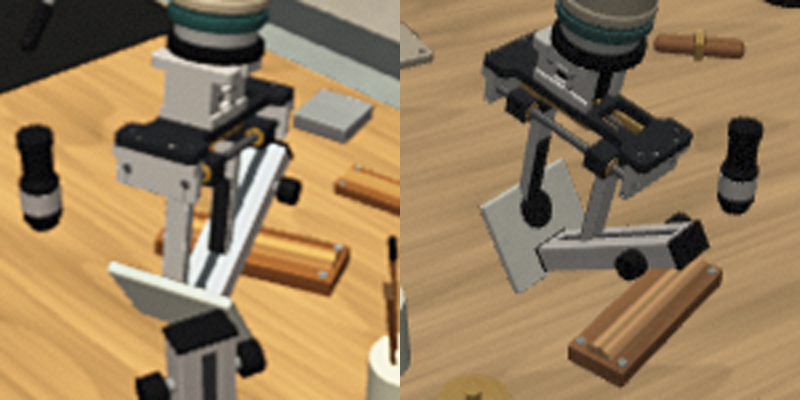

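Request:
carry_out([
  [0,0.05,-0.006,0.0105,0,0,0.32],
  [0,0.05,-0.006,0.0105,0,0,0.32],
  [0,0.05,-0.006,0.0105,0,0,0.32],
  [0,0.05,-0.006,0.0105,0,0,0.32],
  [0,0.05,-0.006,0.0105,0,0,0.32],
  [0,0.05,-0.006,0.0105,0,0,0.32],
  [0,0.05,-0.006,0.0105,0,0,0.32],
  [0,0.05,-0.006,0.0105,0,0,0.32],
  [0,0.05,-0.006,0.0105,0,0,0.32],
  [0,0.05,-0.006,0.0105,0,0,0.32],
])

```text
time: 19.63
eef_pos: [0.5509, 0.0224, 0.0471]
tcp_rot: [-1.74, -2.375, 0.355]
wrist_force: [1.0, -0.3, 1.9]
width: 0.679
```

```bash
bash st.sh "(73,113,.0645)" "(78,118,.0645)" "(80.5,120.5,.0645)"
```

```text
scene n 13870 tilt 66.1 heel shift mm -0.1 cost mm 5.32 inl 0.13
wrist n 119617 tilt 66.5 heel shift mm 0.1 cost mm 4.57 inl 0.26
col tip stand x -29.3 z 64.6
col shoulder stand x -33.3 z 78.5
base tip stand x -76.1 z 9.9
base shoulder stand x -90.4 z 11.6
t 19.7333 tipc 0.0476 0.0527 tipb -0.0213 0.0737 lat -0.0003 P 107.0 w 0.678
F u,v,z 0.7 1.0 1.8 q [-0.35  0.87  0.39  1.61 -0.26  1.01  0.43]
theta by tip 67.1 zc 0.0643
(73, 113, 0.0645) [0.002, 0.05, -0.008, 0.011, -0.0, -0.0]
(78, 118, 0.0645) [-0.0, 0.041, -0.005, 0.009, 0.0, -0.0]
(80.5, 120.5, 0.0645) [-0.0, 0.021, -0.003, 0.004, 0.0, 0.0]
```

Request:
carry_out([
  [0,0.05,-0.007,0.0105,0,0,0.32],
  [0,0.05,-0.007,0.0105,0,0,0.32],
  [0,0.05,-0.007,0.0105,0,0,0.32],
  [0,0.05,-0.007,0.0105,0,0,0.32],
  [0,0.05,-0.007,0.0105,0,0,0.32],
  [0,0.05,-0.007,0.0105,0,0,0.32],
  [0,0.05,-0.007,0.0105,0,0,0.32],
  [0,0.05,-0.007,0.0105,0,0,0.32],
  [0,0.05,-0.007,0.0105,0,0,0.32],
  [0,0.05,-0.007,0.0105,0,0,0.32],
])

```text
time: 20.57
eef_pos: [0.5556, 0.0239, 0.046]
tcp_rot: [-1.694, -2.312, 0.471]
wrist_force: [1.7, 0.5, 0.9]
width: 0.678
```

```bash
bash st.sh "(77,117,.0645)" "(79,119,.0645)" "(81,121,.0645)"
```

```text
scene n 13818 tilt 72.2 heel shift mm -0.2 cost mm 5.30 inl 0.14
wrist n 119710 tilt 72.4 heel shift mm 0.2 cost mm 4.58 inl 0.26
col tip stand x -29.3 z 64.6
col shoulder stand x -33.2 z 78.5
base tip stand x -76.1 z 9.9
base shoulder stand x -90.4 z 11.7
t 20.6667 tipc 0.0527 0.0474 tipb -0.0135 0.0756 lat -0.0003 P 113.0 w 0.683
F u,v,z 1.4 -1.1 2.2 q [-0.35  0.94  0.4   1.48 -0.24  1.18  0.4 ]
theta by tip 73.1 zc 0.0643
(77, 117, 0.0645) [0.002, 0.034, -0.006, 0.007, -0.0, -0.0]
(79, 119, 0.0645) [-0.0, 0.017, -0.002, 0.003, -0.0, 0.0]
(81, 121, 0.0645) [-0.0, 0.017, -0.002, 0.003, 0.0, -0.0]
```

Request:
carry_out([
  [0,0.041,-0.006,0.0085,0,0,0.32],
  [0,0.041,-0.006,0.0085,0,0,0.32],
  [0,0.041,-0.006,0.0085,0,0,0.32],
  [0,0.041,-0.006,0.0085,0,0,0.32],
  [0,0.041,-0.006,0.0085,0,0,0.32],
  [0,0.041,-0.006,0.0085,0,0,0.32],
  [0,0.041,-0.006,0.0085,0,0,0.32],
  [0,0.041,-0.006,0.0085,0,0,0.32],
  [0,0.041,-0.006,0.0085,0,0,0.32],
  [0,0.041,-0.006,0.0085,0,0,0.32],
])

```text
time: 21.5
eef_pos: [0.5594, 0.0251, 0.0448]
tcp_rot: [-1.655, -2.259, 0.56]
wrist_force: [1.5, 0.6, 0.5]
width: 0.683
```

```bash
bash st.sh "(79.5,119.5,.0645)" "(81,121,.0645)"
```

```text
scene n 12396 tilt 77.1 heel shift mm -0.2 cost mm 5.23 inl 0.15
wrist n 119845 tilt 77.3 heel shift mm 0.2 cost mm 4.58 inl 0.26
col tip stand x -29.4 z 64.6
col shoulder stand x -33.3 z 78.5
base tip stand x -76.3 z 9.9
base shoulder stand x -90.6 z 11.6
t 21.6 tipc 0.0565 0.0429 tipb -0.0071 0.0766 lat -0.0003 P 117.9 w 0.679
F u,v,z 2.2 -0.9 0.9 q [-0.35  1.01  0.4   1.37 -0.22  1.3   0.38]
theta by tip 77.8 zc 0.0643
(79.5, 119.5, 0.0645) [0.002, 0.016, -0.002, 0.003, -0.0, -0.0]
(81, 121, 0.0645) [-0.0, 0.012, -0.002, 0.003, 0.0, -0.0]
```

Request:
carry_out([
  [0,0.014,-0.005,0.003,0,0,0.32],
  [0,0.014,-0.005,0.003,0,0,0.32],
  [0,0.014,-0.005,0.003,0,0,0.32],
  [0,0.014,-0.005,0.003,0,0,0.32],
  [0,0.014,-0.005,0.003,0,0,0.32],
  [0,0.014,-0.005,0.003,0,0,0.32],
  [0,0.014,-0.005,0.003,0,0,0.32],
  [0,0.014,-0.005,0.003,0,0,0.32],
  [0,0.014,-0.005,0.003,0,0,0.32],
  [0,0.014,-0.005,0.003,0,0,0.32],
])

```text
time: 22.43
eef_pos: [0.5604, 0.0253, 0.0447]
tcp_rot: [-1.641, -2.239, 0.592]
wrist_force: [1.2, 0.5, 0.1]
width: 0.678
```

```bash
bash st.sh "(81,121,.0645,.0005)"
```

```text
scene n 11901 tilt 78.6 heel shift mm -0.2 cost mm 5.19 inl 0.16
wrist n 120020 tilt 78.6 heel shift mm 0.2 cost mm 4.57 inl 0.26
col tip stand x -29.5 z 64.4
col shoulder stand x -33.3 z 78.3
base tip stand x -76.8 z 10.1
base shoulder stand x -91.1 z 12.0
t 22.5333 tipc 0.0573 0.0417 tipb -0.0053 0.0773 lat -0.0005 P 119.6 w 0.68
F u,v,z 0.1 0.6 -0.4 q [-0.34  1.03  0.4   1.33 -0.22  1.35  0.37]
theta by tip 79.0 zc 0.0642
(81, 121, 0.0645, 0.0005) [0.003, 0.017, -0.004, 0.002, -0.0, -0.0]
```

Request:
carry_out([
  [0,0.02,-0.035,0,0,0,0.32],
  [0,0.02,-0.035,0,0,0,0.32],
  [0,0.02,-0.035,0,0,0,0.32],
  [0,0.02,-0.035,0,0,0,0.32],
  [0,0.02,-0.035,0,0,0,0.32],
  [0,0.02,-0.035,0,0,0,0.32],
  [0,0.02,-0.035,0,0,0,0.32],
  [0,0.02,-0.035,0,0,0,0.32],
  [0,0.02,-0.035,0,0,0,0.32],
  [0,0.02,-0.035,0,0,0,0.32],
])

```text
time: 23.37
eef_pos: [0.5641, 0.0265, 0.0467]
tcp_rot: [-1.641, -2.24, 0.591]
wrist_force: [0.3, 0.2, -0.5]
width: 0.68
```

```bash
bash st.sh
```

```text
scene n 11721 tilt 78.6 heel shift mm -0.2 cost mm 5.18 inl 0.16
wrist n 119362 tilt 78.7 heel shift mm 0.2 cost mm 4.57 inl 0.26
col tip stand x -30.9 z 68.7
col shoulder stand x -34.7 z 82.6
base tip stand x -78.0 z 14.2
base shoulder stand x -92.3 z 16.0
t 23.4667 tipc 0.0613 0.0437 tipb -0.0013 0.0793 lat -0.0005 P 119.6 w 0.68
F u,v,z -0.1 -0.1 -0.4 q [-0.34  1.03  0.4   1.32 -0.22  1.36  0.37]
theta by tip 78.0 zc 0.0691
```

Request:
carry_out([
  [0,0,-0.3,0,0,0,0.32],
  [0,0,-0.5,0,0,0,0.32],
  [0,0,-1,0,0,0,0.32],
  [0,0,-1.5,0,0,0,0.32],
  [0,0,-2,0,0,0,0.32],
  [0,0,-2,0,0,0,0.32],
  [0,0,-2,0,0,0,0.32],
  [0,0,-2,0,0,0,0.32],
  [0,0,-1.5,0,0,0,0.32],
  [0,0,-1,0,0,0,0.32],
])

```text
time: 24.3
eef_pos: [0.6307, 0.0473, 0.1692]
tcp_rot: [-1.643, -2.243, 0.588]
wrist_force: [-0.8, 1.4, 0.1]
width: 0.682
```

```bash
python3 fit.py; python3 - <<'E'
from h import *
import cv2
s=manip.get_state(); print(s["time"],s["eef_pos"],s["wrist_force"])
a,_=manip.camera("side"); b,_=manip.camera("scene")
for t in ["heel","rest","lens_head","jar","brush_pot"]:
    print(t,[(round(r["score"],2),np.round(r["location"],3).tolist()) for r in manip.place_of("scene",t)])
z=lambda i,x,y:cv2.resize(i[y:y+170,x:x+170],(400,400),interpolation=cv2.INTER_CUBIC)
cv2.imwrite("pics/c6.png",np.hstack([z(a,220,150),z(b,230,150)]))
E
```

```text
scene n 6053 tilt 78.6 heel shift mm -0.1 cost mm 4.28 inl 0.33
wrist n 87018 tilt 78.6 heel shift mm 0.2 cost mm 5.06 inl 0.17
24.4 [0.63092007 0.04714769 0.16878393] [-0.01871742 -0.01724449 -0.16575622]
heel [(0.87, [0.541, 0.024, 0.001]), (0.61, [0.661, -0.349, -0.0]), (0.59, [0.416, -0.112, -0.005])]
rest [(0.94, [0.727, 0.245, 0.002]), (0.92, [0.65, 0.055, -0.0]), (0.78, [0.811, 0.013, -0.0])]
lens_head [(0.76, [0.556, 0.234, -0.0])]
jar [(0.79, [0.699, -0.146, -0.004])]
brush_pot [(0.85, [0.579, -0.177, -0.0])]
```

View pics/c6.png

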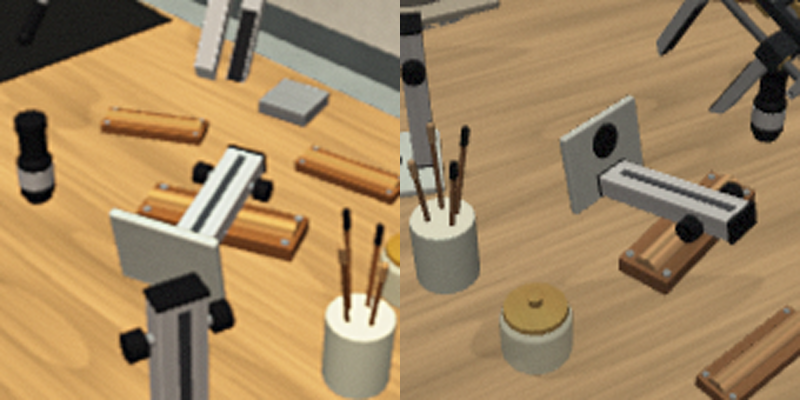

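The picture shows the stand on its back. In the left crop its column lies on the cork roll, around (220,200), and its base is upright at (165,245). The gripper is clear above it and the bystanders have not moved.

```bash
python3 -c "
from cell import manip
print(manip.hand_in(), manip.get_state()['time'])"
```

```text
the job is handed in; nothing more can be done
the job is handed in; nothing more can be done
```

The stand lies on its back with its column on the cork roll of the large rest and the underside of its base open. The job was handed in at about 24 s of the 53 s allowed.

- **How it went:** I pushed the leftmost stand's column with one fingertip up to about 40 degrees. I then set the fingertips across the inner corner, with the base finger about 2 mm off the base until just before the balance point. From there I eased it down in steps of 6 degrees or less, with horizontal (push) forces around 2 N at the readings taken, and withdrew straight off.
- **Last checks:** The tilt was 78.6 degrees before and after letting go, against 78.8 expected for resting on the cork. The rear edge stayed within about 0.2 mm of its starting place. The lens head, jar and brush pot were where they started, to within the networks' accuracy of about 4 mm. The wrist force was near zero with the gripper clear above.
- **What disagreed:** The depth images put the fingertips about 16 mm behind the reported TCP, not the stated 11 mm ahead. This made the first push lag behind the plan by a few degrees until I corrected for it. Joint 6 also came close to its lower limit, 0.26 against 0.23, so I kept the tool more upright from there on.

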